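# Cull the broken pan scrapers and put them away under the shelf

## Robot

A 6-joint arm with a two-finger parallel gripper is mounted at the origin on a cart in front of the work surface, level with it; the furniture and walls round the work are solid. World frame = base frame: x ahead of the robot, y to its left, z up, the work surface at z = 0. Lengths are in m, angles in rad, forces in N, time in s.
With the tool pointing down it reaches from about 0.35 to 0.8 m from the base axis. Payload 7.3 kg.
Tool frame: the origin (TCP) lies on the centre line of the jaws, within the pads' length; the fingertips stand 19 mm ahead of it and the grasp point (between the pads) is the TCP (ctrl.finger_overhang is the z of the fingertips in the tool frame, in m); z points along the fingers, y is the line along which they close (so a half turn about z gives the same grasp; the last joint's range is limited). The gripper opens to 85 mm and grips with 20 to 120 N. Pads are 22 mm wide; open, the fingers measure 114 mm over their backs; the gripper's body (76 mm by 85 mm) begins 54 mm behind the grasp point. The pads swing forward as they close: fully open they stand 13 mm farther back than shut.
Start: joints at [-1.457, 0.342, 1.524, -0, 1.275, -0.146], TCP at [0.135, -0.507, 0.218] pointing down, gripper open.
Joint ranges: [-2.53, 2.53], [-0.77, 2.02], [0.04, 2.7], [-1, 4.14], [0.28, 2.66], [-3.11, 3.11]. Speed limits (rad/s): [2.57, 2.57, 3.14, 3.14, 3.14, 3.14].

## Interface

Orientations are given as a unit quaternion [x, y, z, w].
In Python, from bench import ctrl gives the robot as it stands.
- The arm moves only by the tool apply_moves, never from a script. Its argument "moves" is a list of rows, each a list of 4 numbers: the shift along the tool's x, y, z in m, then the turn about the tool's z in degrees. A call has 1 to 10 rows; each row shifts and turns the commanded pose from where the row before left it, along the tool's axes as they then stand; what a row does not reach is not made up. A row lasts 1/10 s, in which the tool goes at most 50 mm and 8.59 degrees, less where a joint would pass 70% of its speed; a pose out of reach is approached as far as the arm can. A call with a gripper value outside its range is refused whole. "jaw" is the finger opening in m, from 0 to 0.0854, set as the call begins (left out, the last holds). The fingers move at their own pace and stop on an object; "grip_force" is the grip in N (left out, the last holds). Time passes only in rows, so rows that do not move let the fingers close. It gives the time, the measured TCP pose, the force, the opening and the grip force at its end, in the units of the state.
- ctrl.observe(): the state, without advancing time (a new reading comes with each control period).
- ctrl.grab_frame(name): name is "side" or "top"; returns the picture (420x560x3 uint8, blue, green, red); there is no depth.
- ctrl.camera_params(name): a dict with "fx", "fy", "cx", "cy" (pixels), "D" ([k1, k2, p1, p2, k3] as OpenCV has them; the pictures are not rectified), "R" (3x3) and "t" (3): a world point X has camera coordinates R X + t. Camera axes: x right, y down, z forward; pixel columns grow to the right and rows downward; lengths in m; the calibration is good to about 2 mm. A picture is of the moment at which its call begins. camera_params takes no time and is no camera call.
- ctrl.sign_off(): hands the job in; it is judged then, once.
The state is a dict: "clock": time; "joint_positions": joint angles; "qd": joint speeds; "joint_torque": joint torques, N m; "ee_pos": TCP position; "ee_rot": TCP orientation; "contact_force": force on the tool from outside, world axes, zero at the start; "ft_torque": the same for the moment, N m; "opening": finger opening in m; "grip_force": force on a finger pad.
Only numpy, scipy, OpenCV 4.12 (cv2) and the standard library are available. Lean on these libraries where they do the work, as an engineer would, in place of code of your own. Each camera call takes 0.05 s, during which the arm holds its last target. There are 200 camera calls.

## Task

Two of the six wooden pan scrapers on the sloping rack are damaged: one is snapped short and one has a corner missing. Take those two off the rack and lay them flat in the low tray, leaving the sound ones where they lie, then slide the tray under the bridge shelf, between its side panels, until the tray's front edge is level with the shelf's front edge or just inside it and the tray stands square to the shelf. Do not let the tray, the scrapers or the gripper bump the shelf, and do not disturb the things standing about.

Things in the scene. Friction and masses are not known exactly. Their poses are not given: they have to be found in the camera images.
- scraper_short_mid (a point): Damaged scraper, snapped short, lower row (any of its 3 places): 40 mm wide and 14 mm thick like the others but only 70 mm long, its round handle end broken off. This point is the centre of what is left (to 3 mm), half-way through its thickness; axes as for the sound ones. Grip here across the 40 mm width.
- scraper_chipped_mid (a point): Damaged scraper, upper row (any of its 3 places): like the sound ones, but at the square (+y) end the uphill (+x) corner is missing, 22 mm wide, 42 mm long (from y = +10 mm on). This point is the centre of the sound shape, half-way through the thickness; axes as for the sound ones. Both sides are whole only from y = -32 to +10 mm: grip across the 40 mm width about y = -10 mm, towards the round end.
- scraper_a_mid (a point): Sound scraper, plain beech like them all: a flat bar 105 mm long, 40 mm wide, 14 mm thick, one end round with a dark hanging eye, the other square, stepped to 9 mm thick. This point is its centre, half-way through its thickness; x across its width (up the slope), y along it towards the square end, z out of its upper face. Lower row.
- scraper_b_mid (a point): Sound scraper, plain beech like them all: a flat bar 105 mm long, 40 mm wide, 14 mm thick, one end round with a dark hanging eye, the other square, stepped to 9 mm thick. This point is its centre, half-way through its thickness; x across its width (up the slope), y along it towards the square end, z out of its upper face. Lower row.
- scraper_c_mid (a point): Sound scraper, plain beech like them all: a flat bar 105 mm long, 40 mm wide, 14 mm thick, one end round with a dark hanging eye, the other square, stepped to 9 mm thick. This point is its centre, half-way through its thickness; x across its width (up the slope), y along it towards the square end, z out of its upper face. Upper row.
- scraper_d_mid (a point): Sound scraper, plain beech like them all: a flat bar 105 mm long, 40 mm wide, 14 mm thick, one end round with a dark hanging eye, the other square, stepped to 9 mm thick. This point is its centre, half-way through its thickness; x across its width (up the slope), y along it towards the square end, z out of its upper face. Upper row.
- rack: Fixed dark rack, 350 mm wide (y): a board 195 mm long sloping 30 degrees, rising in +x from 20 to 117 mm above the worktop. Six scrapers lie on it in two rows of three, 115 mm apart in y, 90 mm up the slope, lengths level along y. Each rests its lower long edge on two 8 mm pegs, 16 mm tall, 60 mm apart, one each side of its middle; a finger fits between. Origin: middle of its underside.
- tray: Low loose wooden tray, 150 mm deep (x) by 200 mm wide (y), 30 mm high, walls and floor 6 mm thick, about 0.4 kg. It starts on the robot's side of the bridge shelf, up to 35 mm clear of it, up to 20 mm off to a side and up to 0.1 rad askew. Origin: middle of its underside; x towards the shelf, z up.
- bridge_shelf: Fixed low wooden shelf on the worktop: a board 160 mm deep (x) by 300 mm wide (y), underside 65 mm and top 79 mm above the worktop, on two side panels (276 mm clear between them), open at front and back. Origin: middle of its footprint on the worktop; x points into the opening, away from the robot; the front edge is at x = -80 mm.
- spice_jar: Bystander: glass spice jar with a lid, 45 mm across, 106 mm high, standing on the back half of the bridge shelf. Origin: its underside.
- salt_shaker: Bystander: salt shaker with a metal top, 44 mm across, 90 mm high, standing on the back half of the bridge shelf. Origin: its underside.
- bottle_opener: Bystander: bottle opener, 174 mm long, lying between the rack and the tray. Origin: its underside.
Mind the look-alikes: they are no part of the job. Leave any purple look-alike of the part that bears scraper_short_mid alone.

How it is judged:
On the way, in this order (a step that is already met when the one before it is completed fails the run):
1. both damaged scrapers lie flat in the tray while the tray is still out in front of the shelf (x of scraper_short_mid in the frame of tray between -0.06 and 0.06 m and y of scraper_short_mid in the frame of tray between -0.085 and 0.085 m and z of each of scraper_short_mid, scraper_chipped_mid in the frame of tray below 0.04 m and (angle between scraper_short_mid's own z axis and vertical below 0.3 rad or angle between scraper_short_mid's own z axis and vertical above 2.84 rad) and x of scraper_chipped_mid in the frame of tray between -0.06 and 0.06 m and y of scraper_chipped_mid in the frame of tray between -0.085 and 0.085 m and (angle between scraper_chipped_mid's own z axis and vertical below 0.3 rad or angle between scraper_chipped_mid's own z axis and vertical above 2.84 rad) and x of tray in the frame of bridge_shelf below -0.1 m), for 0.2 s.
2. the tray, with both in it, is under the shelf (x of scraper_short_mid in the frame of tray between -0.06 and 0.06 m and y of scraper_short_mid in the frame of tray between -0.085 and 0.085 m and z of each of scraper_short_mid, scraper_chipped_mid in the frame of tray below 0.04 m and (angle between scraper_short_mid's own z axis and vertical below 0.3 rad or angle between scraper_short_mid's own z axis and vertical above 2.84 rad) and x of scraper_chipped_mid in the frame of tray between -0.06 and 0.06 m and y of scraper_chipped_mid in the frame of tray between -0.085 and 0.085 m and (angle between scraper_chipped_mid's own z axis and vertical below 0.3 rad or angle between scraper_chipped_mid's own z axis and vertical above 2.84 rad) and x of tray in the frame of bridge_shelf above -0.015 m), for 0.2 s.
At the end, for the whole second after the job is handed in: Both damaged scrapers lie flat (within 0.3 rad) in the tray; the tray rests under the shelf between its side panels, square within 0.15 rad, its front edge from 10 mm outside to 40 mm inside the shelf's front edge; the four sound scrapers are within 20 mm of where they lay (all of step 2 and distance of each of scraper_a_mid, scraper_b_mid, scraper_c_mid, scraper_d_mid from where it was at the start of the episode below 0.02 m and x of tray in the frame of bridge_shelf below 0.035 m and y of tray in the frame of bridge_shelf between -0.04 and 0.04 m and angle between the x axis of tray and the x axis of bridge_shelf, either way round below 0.15 rad and height (world z) of tray below 0.008 m and linear speed of each of tray, scraper_short, scraper_chipped below 0.02 m/s); the robot touches nothing.
It fails at once if the tray bumps the bridge shelf (over 5 N) (contact force between tray and bridge_shelf above 5 N).
It fails at once if a damaged scraper bumps the bridge shelf (over 5 N) (contact force between scraper_short and bridge_shelf above 5 N).
It fails at once if a damaged scraper bumps the bridge shelf (over 5 N) (contact force between scraper_chipped and bridge_shelf above 5 N).
It fails at once if the robot bumps the bridge shelf (over 5 N) (contact force between any of the arm, the fingers and bridge_shelf above 5 N).
It fails at once if a bystander is moved by more than 30 mm (distance of any of spice_jar, salt_shaker, bottle_opener from where it was at the start of the episode above 0.03 m).
It also fails if it takes over 59 s, if anything falls off the work surface, if the arm or the gripper's body presses on something with over 40 N, if the wrist force passes 120 N, or if a joint passes its speed limit or range.

## Working session

There is one attempt and no reset: what is moved stays moved. The work goes in short steps, Python scripts to look and compute and a tool call to move; the robot and the scene stay as the last step left them, time stands still between calls to the robot, and variables do not carry over. Pictures are saved under pics/ and viewed, at most 11 in all, crops included, and the job is handed in when it is done.

Besides the shell and the picture viewer there is one more tool, called after "Emit:" as name([rows], argument=value, ...), one row to a line, values as JSON. apply_moves: Moves the arm, as the interface text tells. Its arguments: {"type":"object","properties":{"moves":{"type":"array"},"jaw":{"type":"number"},"grip_force":{"type":"number"}},"required":["moves"]}

```bash
mkdir -p pics; ls
python3 - <<'E'
from bench import ctrl
import cv2
for n in("side","top"):
    im=ctrl.grab_frame(n); cv2.imwrite(f"pics/{n}0.png",im)
    p=ctrl.camera_params(n); print(n,{k:(p[k].round(3).tolist() if hasattr(p[k],'round') and hasattr(p[k],'tolist') else p[k]) for k in p})
print(ctrl.observe())
E
```

```text
pics
side {'fx': 452.557798787541, 'fy': 452.557798787541, 'cx': 287.3420540503126, 'cy': 206.62553032556062, 'D': [-0.062, 0.0, 0.0, 0.0, 0.0], 'R': [[-0.92, -0.392, -0.022], [-0.176, 0.463, -0.869], [0.351, -0.795, -0.494]], 't': [0.474, 0.176, 1.049]}
top {'fx': 486.06126478286757, 'fy': 486.06126478286757, 'cx': 269.62427126715755, 'cy': 202.15279560081692, 'D': [-0.161, 0.0, 0.0, 0.0, 0.0], 'R': [[0.447, -0.895, -0.001], [-0.837, -0.418, -0.354], [0.316, 0.158, -0.935]], 't': [-0.248, 0.469, 1.401]}
{'clock': 0.1, 'joint_positions': array([-1.45699706e+00,  3.42643976e-01,  1.52491357e+00,  2.44928700e-07,
        1.27539544e+00, -1.45984674e-01]), 'qd': array([-1.84644053e-03, -1.43966403e-03, -2.24785426e-03, -7.21581950e-04,
        1.42919357e-03,  7.30387270e-06]), 'joint_torque': array([ 5.75748181e-04, -4.34449697e+01, -2.46488500e+01, -1.87955488e-04,
        4.71226580e-03, -2.09536137e-05]), 'ee_pos': array([ 0.13484454, -0.50700433,  0.21730294]), 'ee_rot': array([ 9.91575668e-01,  1.29526958e-01,  1.10622999e-05, -6.80072406e-04]), 'contact_force': array([ 0.71960185, -0.80019496,  0.63776493]), 'ft_torque': array([-0.03271578, -0.03957777, -0.06806512]), 'grip_force': 0.0, 'opening': 0.08526126916900574}
```

View pics/side0.png

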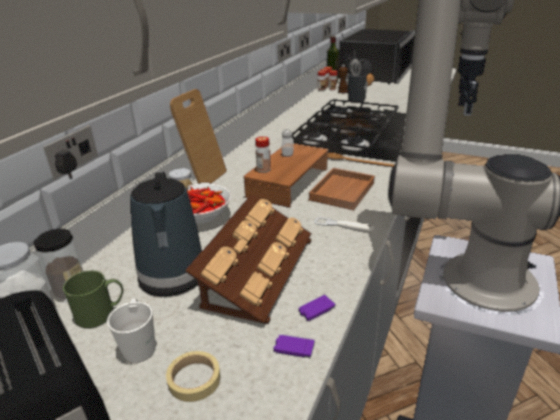

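View pics/top0.png

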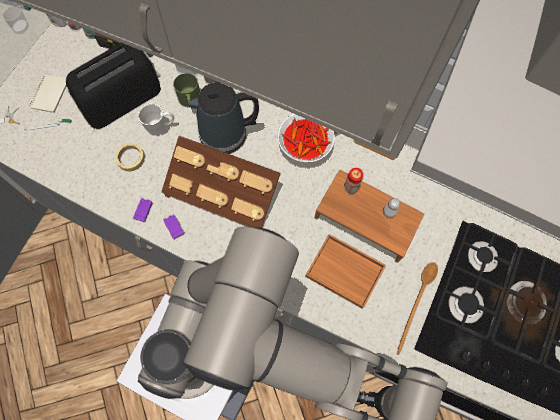

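The side view shows the rack (190–310, 195–320), the tray (340, 187) and the shelf (287, 172). The top view shows the rack at (222, 180), the tray at (345, 270), the shelf at (370, 212) and purple decoys at (143, 210) and (174, 227). The short scraper looks to be at about (180, 184) in the top view, and the chipped one at about (222, 171).

Run:
```python
import cv2
def crop(n,x0,y0,w,h,s,o):
    im=cv2.imread(f"pics/{n}0.png")[y0:y0+h,x0:x0+w]
    im=cv2.resize(im,None,fx=s,fy=s,interpolation=cv2.INTER_CUBIC)
    for i in range(0,w,10):
        cv2.line(im,(i*s,0),(i*s,6 if i%20 else 14),(0,255,255),1)
        if i%20==0: cv2.putText(im,str(x0+i),(i*s+2,12),0,.4,(0,255,255),1)
    for i in range(0,h,10):
        cv2.line(im,(0,i*s),(6 if i%20 else 14,i*s),(0,255,255),1)
        if i%20==0: cv2.putText(im,str(y0+i),(2,i*s+12),0,.4,(0,255,255),1)
    cv2.imwrite(f"pics/{o}.png",im)
crop("top",160,130,130,98,6,"rt")
crop("side",190,190,130,100,6,"rs")
crop("top",300,160,130,150,4,"tt")
```

```text
(no output)
```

View pics/rt.png

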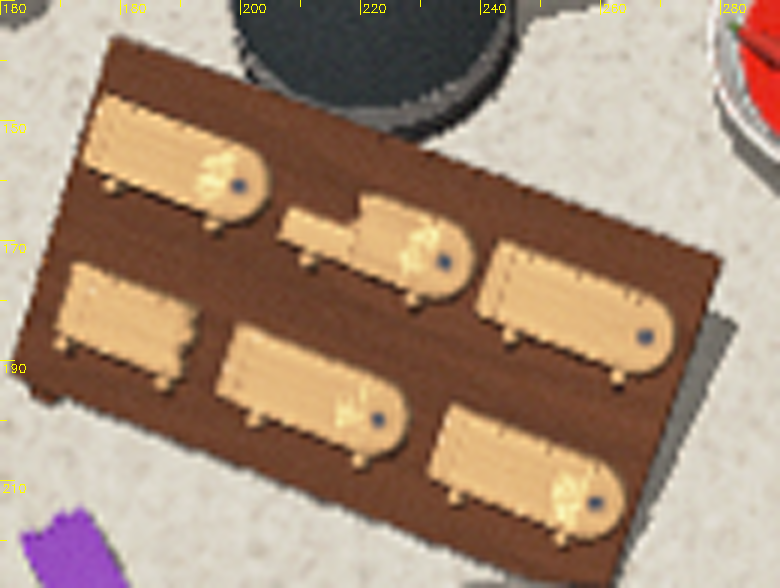

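View pics/rs.png

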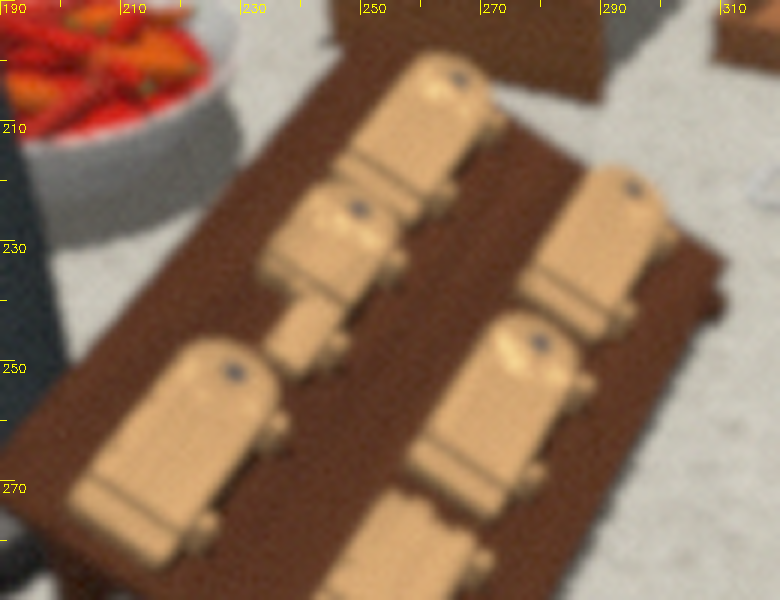

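View pics/tt.png

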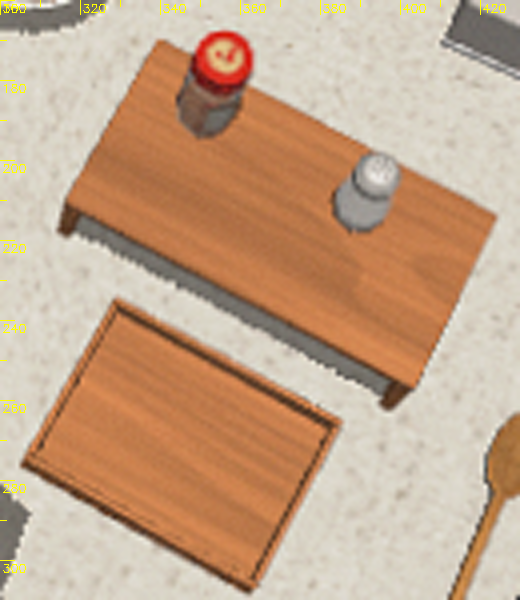

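The short scraper is in the lower row at the far-left (+y) slot, with its top face centred near (181, 183) in the top view. The chipped one is in the middle of the upper row, with its eye at (234, 173) in the top view and (250, 225) in the side view. The tray rim corners are at (329, 234), (385, 266), (362, 307) and (305, 275), and the shelf top corners at (340, 170), (424, 214), (404, 257) and (317, 211).

```bash
cat > h.py <<'E'
import numpy as np,cv2
from bench import ctrl
P={n:ctrl.camera_params(n) for n in("side","top")}
def ray(n,uv):
    p=P[n];K=np.array([[p["fx"],0,p["cx"]],[0,p["fy"],p["cy"]],[0,0,1]])
    u=cv2.undistortPoints(np.array([[uv]],float),K,np.array(p["D"],float))[0,0]
    R=np.array(p["R"]);t=np.array(p["t"]);d=R.T@np.array([*u,1]);return -R.T@t,d/np.linalg.norm(d)
def atz(n,uv,z): o,d=ray(n,uv);return o+d*(z-o[2])/d[2]
def onplane(n,uv,c,nn): o,d=ray(n,uv);return o+d*(nn@(c-o))/(nn@d)
def tri(a,b):
    o,d=ray("top",a);p,e=ray("side",b)
    s=np.linalg.lstsq(np.c_[d,-e],p-o,rcond=None)[0];A=o+d*s[0];B=p+e*s[1];return (A+B)/2,np.linalg.norm(A-B)
def proj(n,X):
    p=P[n];K=np.array([[p["fx"],0,p["cx"]],[0,p["fy"],p["cy"]],[0,0,1]]);R=np.array(p["R"])
    return cv2.projectPoints(np.array([X],float),cv2.Rodrigues(R)[0],np.array(p["t"],float),K,np.array(p["D"],float))[0][0,0]
def T(x,y,s=6,x0=160,y0=130): return((x+.5)/s-.5+x0,(y+.5)/s-.5+y0)
E
cat > m.py <<'E'
from h import *
np.set_printoptions(precision=4,suppress=True)
top=[(238,185),(444,261),(645,336),(377,419),(595,502)]
side=[(233,372),(358,208),(459,78),(540,342),(633,188)]
X=[]
for a,b in zip(top,side):
    x,g=tri(T(*a),T(*b,6,190,190));X.append(x);print("eye",x,g)
X=np.array(X);yd=(X[0]-X[2])/np.linalg.norm(X[0]-X[2]);print("ydir",yd,"yaw",np.arctan2(-yd[0],yd[1]))
c=X.mean(0);n=np.linalg.svd(X-c)[2][2];n*=np.sign(n[2]);print("n",n,"slope",np.degrees(np.arccos(n[2])))
cs=[onplane("top",T(*q),c,n) for q in[(72,262),(198,306),(180,380),(55,338)]]
for q in cs:print("short",q,proj("side",q))
print(np.mean(cs,0))
for q in[(360,192),(474,262),(352,262)]:print("chip",onplane("top",T(*q),c,n))
print("rack corners")
for q in[(112,36),(722,258),(15,378)]:print(onplane("top",T(*q),c-n*.014,n))
print("tray")
t=[atz("top",T(*q,4,300,160),.03) for q in[(115,298),(342,423),(250,590),(22,462)]]
for q in t:print(q)
t=np.array(t);print(t.mean(0),np.linalg.norm(np.roll(t,-1,0)-t,axis=1))
v=t[0]-t[1]+t[3]-t[2];print("yaw",np.arctan2(-v[0],v[1]))
s=np.array([atz("top",T(*q,4,300,160),.079) for q in[(160,40),(497,215),(415,388),(67,205)]])
print("shelf",s,s.mean(0),np.linalg.norm(np.roll(s,-1,0)-s,axis=1))
v=s[0]-s[1]+s[3]-s[2];print("yaw",np.arctan2(-v[0],v[1]))
for uv in[(318,222),(368,227)]:print("opener",atz("side",uv,.01))
for q in[(375,188),(340,170),(311,193),(346,204)]:print("trayside",atz("side",q,.03))
E
python3 m.py
```

```text
eye [0.5501 0.2436 0.1063] 0.0010825940663916089
eye [0.559  0.1263 0.1072] 0.0005817505468089898
eye [0.5673 0.0149 0.1075] 0.0001245897966451616
eye [0.4802 0.1274 0.0625] 0.00013370429375175402
eye [0.49   0.0051 0.0626] 5.173065243393727e-05
ydir [-0.0752  0.9972 -0.0052] yaw 0.07522232336639757
n [-0.4948 -0.0341  0.8683] slope 29.737036463552872
short [0.4834 0.3133 0.0713] [241.6713 290.5327]
short [0.4909 0.2396 0.0727] [254.3689 268.9027]
short [0.4559 0.2341 0.0525] [270.2343 278.3229]
short [0.4474 0.3071 0.0505] [259.1678 300.6465]
[0.4694 0.2735 0.0617]
chip [0.5707 0.1812 0.1158]
chip [0.5643 0.1115 0.1095]
chip [0.5403 0.1712 0.0981]
rack corners
[0.5917 0.3431 0.118 ]
[ 0.6187 -0.0032  0.1199]
[0.4251 0.3257 0.0224]
tray
[ 0.5351 -0.2141  0.03  ]
[ 0.5214 -0.4125  0.03  ]
[ 0.3727 -0.3987  0.03  ]
[ 0.3856 -0.2043  0.03  ]
[ 0.4537 -0.3074  0.03  ] [0.1988 0.1493 0.1948 0.1498]
yaw -0.06800064934366666
shelf [[ 0.7295 -0.1604  0.079 ]
 [ 0.7121 -0.4554  0.079 ]
 [ 0.5548 -0.4468  0.079 ]
 [ 0.5704 -0.1519  0.079 ]] [ 0.6417 -0.3036  0.079 ] [0.2955 0.1575 0.2953 0.1593]
yaw -0.055787068729654436
opener [ 0.4605 -0.092   0.01  ]
opener [ 0.3225 -0.1165  0.01  ]
trayside [ 0.352  -0.3153  0.03  ]
trayside [ 0.4934 -0.4036  0.03  ]
trayside [ 0.527  -0.2135  0.03  ]
trayside [ 0.4071 -0.1853  0.03  ]
```

Emit:
apply_moves([
  [0.041,-0.0186,-0.009,0],
  [0.041,-0.0186,-0.009,0],
  [0.041,-0.0186,-0.009,0],
  [0.041,-0.0186,-0.009,0],
  [0.041,-0.0186,-0.009,0],
  [0.041,-0.0186,-0.009,0],
  [0.041,-0.0186,-0.009,0],
  [0.041,-0.0186,-0.009,0],
  [0.041,-0.0186,-0.009,0],
])

```text
clock: 1.0
ee_pos: [0.4496, -0.2492, 0.2991]
ee_rot: [0.992, 0.13, -0.0, -0.0]
contact_force: [0.6, -0.7, 0.2]
opening: 0.0852
grip_force: 0.0
```

Emit:
apply_moves([
  [0.0046,-0.045,0,0],
  [0.0046,-0.045,0,0],
  [0.0046,-0.045,0,0],
  [0.0046,-0.045,0,0],
  [0.0046,-0.045,0,0],
  [0.0046,-0.045,0,0],
  [0.0046,-0.045,0,0],
  [0.0046,-0.045,0,0],
])

```text
clock: 1.8
ee_pos: [0.3907, 0.1082, 0.2988]
ee_rot: [0.992, 0.129, -0.0, 0.0]
contact_force: [1.3, -0.3, 0.7]
opening: 0.0853
grip_force: 0.0
```

Emit:
apply_moves([
  [0,0,0,-7.94],
  [0,0,0,-7.94],
  [0,0,0,-7.94],
  [0,0,0,-7.94],
  [0,0,0,-7.94],
  [0,0,0,-7.94],
  [0,0,0,-7.94],
  [0,0,0,-7.94],
  [0,0,0,-7.94],
  [0,0,0,-7.94],
])

```text
clock: 2.8
ee_pos: [0.3914, 0.1065, 0.2986]
ee_rot: [0.678, 0.735, -0.0, -0.0]
contact_force: [0.2, -0.5, 0.8]
opening: 0.0853
grip_force: 0.0
```

Run:
```python
from bench import ctrl
o=ctrl.observe();print(o,ctrl.finger_overhang,[a for a in dir(ctrl) if a[0]!='_'])
```

```text
{'clock': 2.8, 'joint_positions': array([ 7.63445022e-02,  5.97083625e-02,  1.66114141e+00, -1.20859236e-04,
        1.42150264e+00, -4.14599759e-03]), 'qd': array([-1.50759199e-03,  4.58549402e-04,  7.71548423e-05,  4.34840241e-04,
       -1.16686710e-03, -1.37464453e+00]), 'joint_torque': array([-2.06752288e-04, -2.92807138e+01, -2.59438026e+01, -5.92283886e-04,
        4.34975722e-03,  1.83859237e+00]), 'ee_pos': array([0.39135682, 0.10652013, 0.29857378]), 'ee_rot': array([ 6.78077534e-01,  7.34990279e-01, -3.18832879e-04, -2.14993748e-04]), 'contact_force': array([ 0.2485652 , -0.54264247,  0.84657902]), 'ft_torque': array([0.05568925, 0.00302763, 0.02126637]), 'grip_force': 0.0, 'opening': 0.08527791179467936} 0.019 ['MotionError', 'camera_params', 'finger_overhang', 'grab_frame', 'observe', 'sign_off']
```

Run:
```python
from h import *
for z in(.45,.6,.8):print(z,atz("top",(40,8),z).round(2),atz("top",(220,90),z).round(2),atz("top",(395,155),z).round(2))
```

```text
0.45 [0.65 0.79 0.45] [0.62 0.17 0.45] [ 0.65 -0.29  0.45]
0.6 [0.56 0.64 0.6 ] [0.54 0.11 0.6 ] [ 0.56 -0.28  0.6 ]
0.8 [0.45 0.44 0.8 ] [0.43 0.03 0.8 ] [ 0.45 -0.27  0.8 ]
```

Emit:
apply_moves([
  [0,0,-0.05,0],
  [0,0,-0.05,0],
  [0,0,-0.05,0],
  [0,0,-0.05,0],
])

```text
clock: 3.2
ee_pos: [0.3909, 0.1065, 0.5007]
ee_rot: [0.68, 0.733, -0.0, -0.0]
contact_force: [1.1, -0.1, 1.5]
opening: 0.0856
grip_force: 0.0
```

Emit:
apply_moves([
  [0,0,-0.05,0],
  [0,0,-0.05,0],
  [0,0,-0.05,0],
  [0,0,-0.05,0],
])

```text
clock: 3.6
ee_pos: [0.3932, 0.1066, 0.669]
ee_rot: [0.68, 0.733, 0.002, 0.002]
contact_force: [1.2, 0.7, 0.8]
opening: 0.0855
grip_force: 0.0
```

Run:
```python
from bench import ctrl
o=ctrl.observe();print(o['joint_positions'].round(3),o['ee_pos'].round(3),o['ee_rot'].round(3))
```

```text
[7.600e-02 2.970e-01 2.960e-01 0.000e+00 2.544e+00 1.000e-03] [0.393 0.107 0.669] [0.68  0.733 0.002 0.002]
```

Emit:
apply_moves([
  [0,0,-0.05,0],
  [0,0,-0.05,0],
  [0,0,-0.05,0],
])

```text
clock: 3.9
ee_pos: [0.3866, 0.1042, 0.7059]
ee_rot: [0.679, 0.732, 0.035, 0.031]
contact_force: [-0.8, -0.2, 1.0]
opening: 0.0853
grip_force: 0.0
```

Run:
```python
from bench import ctrl
o=ctrl.observe();print(o['joint_positions'].round(3),o['ee_pos'].round(4),o['ee_rot'].round(4))
```

```text
[ 6.900e-02  3.520e-01  3.900e-02  5.000e-03  2.656e+00 -1.000e-03] [0.3866 0.1042 0.7059] [0.6794 0.7323 0.0352 0.0314]
```

Emit:
apply_moves([
  [0,0,-0.05,0],
  [0,0,-0.05,0],
  [0,0,-0.05,0],
  [0,0,-0.05,0],
])

```text
clock: 4.3
ee_pos: [0.3286, 0.0932, 0.75]
ee_rot: [0.676, 0.729, 0.082, 0.071]
contact_force: [0.7, -0.4, 0.2]
opening: 0.0857
grip_force: 0.0
```

```bash
cat > s.py <<'E'
from bench import ctrl
from scipy.spatial.transform import Rotation as R
import numpy as np
o=ctrl.observe();M=R.from_quat(o['ee_rot']).as_matrix()
print(o['clock'],o['joint_positions'].round(3),o['ee_pos'].round(4),'F',o['contact_force'].round(1),o['opening'].round(4))
print('tilt',np.degrees(np.arccos(-M[2,2])).round(1),'az',np.degrees(np.arctan2(M[1,2],M[0,2])).round(1),'y',M[:,1].round(3),'x',M[:,0].round(3),'z',M[:,2].round(3))
E
python3 s.py
```

```text
Traceback (most recent call last):
  File "s.py", line 5, in <module>
    print(o['clock'],o['joint_positions'].round(3),o['ee_pos'].round(4),'F',o['contact_force'].round(1),o['opening'].round(4))
                                                                                                        ^^^^^^^^^^^^^^^^^^
AttributeError: 'float' object has no attribute 'round'
```

```bash
sed -i "s/o\['opening'\].round(4)/o['opening']/" s.py; python3 s.py
```

```text
4.3 [ 0.036  0.232  0.037  0.033  2.657 -0.009] [0.3286 0.0932 0.75  ] F [ 0.7 -0.4  0.2] 0.08565196555314082
tilt 12.4 az 6.1 y [0.974 0.073 0.215] x [-0.076  0.997  0.007] z [ 0.214  0.023 -0.977]
```

Emit:
apply_moves([
  [0,0,-0.05,0],
  [0,0,-0.05,0],
  [0,0,-0.05,0],
  [0,0,-0.05,0],
])

```text
clock: 4.7
ee_pos: [0.2728, 0.0857, 0.783]
ee_rot: [0.671, 0.723, 0.122, 0.107]
contact_force: [-0.2, -0.0, -0.0]
opening: 0.0852
grip_force: 0.0
```

```bash
python3 s.py
```

```text
4.7 [-0.008  0.123  0.037  0.075  2.657 -0.01 ] [0.2728 0.0857 0.783 ] F [-0.2 -0.  -0. ] 0.08523834777826872
tilt 18.7 az 5.8 y [0.945 0.069 0.32 ] x [-0.076  0.997  0.009] z [ 0.318  0.033 -0.947]
```

Emit:
apply_moves([
  [0,0,-0.05,0],
  [0,0,-0.05,0],
  [0,0,-0.05,0],
  [0,0,-0.05,0],
  [0,0,-0.05,0],
  [0,0,-0.05,0],
  [0,0,-0.05,0],
])

```text
clock: 5.4
ee_pos: [0.1509, 0.0881, 0.8216]
ee_rot: [0.661, 0.709, 0.18, 0.169]
contact_force: [0.1, 0.4, -0.0]
opening: 0.0854
grip_force: 0.0
```

```bash
python3 s.py
```

```text
5.4 [ 0.255 -0.052  0.037 -0.193  2.657 -0.008] [0.1509 0.0881 0.8216] F [ 0.1  0.4 -0. ] 0.08540240428970457
tilt 28.6 az 3.8 y [0.876 0.061 0.479] x [-0.069  0.998 -0.001] z [ 0.478  0.032 -0.878]
```

Emit:
apply_moves([
  [0.0109,-0.0049,0.0475,0],
  [0.0109,-0.0049,0.0475,0],
  [0.0109,-0.0049,0.0475,0],
  [0.0109,-0.0049,0.0475,0],
  [0.0109,-0.0049,0.0475,0],
  [0.0109,-0.0049,0.0475,0],
  [0.0109,-0.0049,0.0475,0],
  [0.0109,-0.0049,0.0475,0],
  [0.0109,-0.0049,0.0475,0],
], jaw=0.065)

```text
clock: 6.3
ee_pos: [0.2917, 0.1842, 0.4823]
ee_rot: [0.662, 0.708, 0.18, 0.167]
contact_force: [0.6, 0.5, 1.0]
opening: 0.0653
grip_force: 0.0
```

```bash
cat >> s.py <<'E'
import sys
def to(X,c=''):
    d=M.T@(np.array(X)-o['ee_pos']);print(c,'rel tool',d.round(4),'rows',int(np.ceil(np.linalg.norm(d)/.049)))
a=[float(v) for v in sys.argv[1:4]]
if a: to(a)
E
python3 s.py .4155 .269 .161
```

```text
6.3 [ 0.549 -0.341  1.606 -0.222  1.432  0.463] [0.2917 0.1842 0.4823] F [0.6 0.5 1. ] 0.0652621402216345
tilt 28.4 az 4.1 y [0.878 0.058 0.476] x [-0.067  0.998  0.003] z [ 0.474  0.034 -0.88 ]
 rel tool [ 0.0755 -0.0393  0.3443] rows 8
```

Emit:
apply_moves([
  [0.0094,-0.0049,0.043,0],
  [0.0094,-0.0049,0.043,0],
  [0.0094,-0.0049,0.043,0],
  [0.0094,-0.0049,0.043,0],
  [0.0094,-0.0049,0.043,0],
  [0.0094,-0.0049,0.043,0],
  [0.0094,-0.0049,0.043,0],
  [0.0094,-0.0049,0.043,0],
  [0,0,0,0],
])

```text
clock: 7.2
ee_pos: [0.4137, 0.2672, 0.1567]
ee_rot: [0.663, 0.709, 0.174, 0.165]
contact_force: [-1.1, -0.6, 0.6]
opening: 0.0651
grip_force: 0.0
```

```bash
python3 s.py .473 .273 .0556
python3 - <<'E'
from h import *
a=ctrl.grab_frame("side")[190:340,180:330];b=ctrl.grab_frame("top")[110:260,140:290]
cv2.imwrite("pics/g1.png",np.hstack([cv2.resize(i,(400,400),interpolation=2) for i in(a,b)]))
E
```

```text
7.2 [ 0.569  0.185  2.064 -0.482  0.511  0.879] [0.4137 0.2672 0.1567] F [-1.1 -0.6  0.6] 0.06509764051352088
tilt 27.8 az 3.4 y [0.883 0.061 0.466] x [-0.067  0.998 -0.004] z [ 0.465  0.028 -0.885]
 rel tool [0.0022 0.0057 0.1172] rows 3
```

View pics/g1.png

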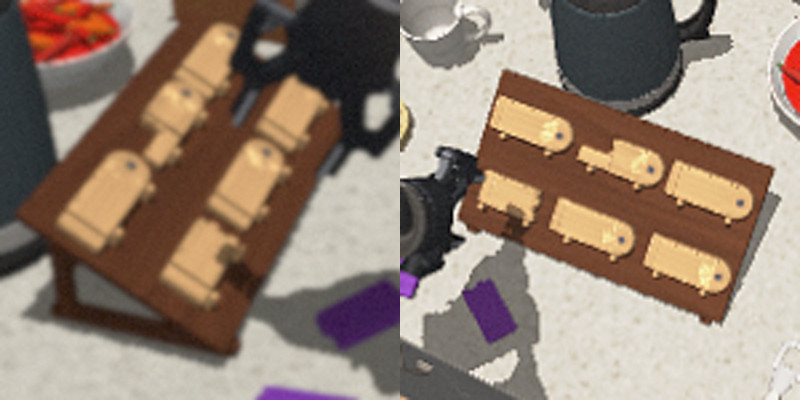

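Emit:
apply_moves([
  [0.001,0.003,0.025,0],
  [0.001,0.003,0.025,0],
  [0,0,0,0],
])

```text
clock: 7.6
ee_pos: [0.4452, 0.2721, 0.123]
ee_rot: [0.663, 0.707, 0.18, 0.167]
contact_force: [-0.4, -0.5, -0.1]
opening: 0.0646
grip_force: 0.0
```

```bash
python3 s.py .473 .273 .0556
python3 - <<'E'
from h import *
for y in(-.0325,.0325):
    X=np.array([.4137,.2672,.1567])+.019*np.array([.465,.028,-.885])+y*np.array([.883,.061,.466]);print(proj("side",X),proj("top",X))
E
```

```text
7.6 [ 0.536  0.286  2.056 -0.571  0.407  0.955] [0.4452 0.2721 0.123 ] F [-0.4 -0.5 -0.1] 0.06462503491951846
tilt 28.5 az 4.0 y [0.877 0.057 0.477] x [-0.066  0.998  0.003] z [ 0.475  0.034 -0.879]
 rel tool [-0.0011 -0.0076  0.0725] rows 2
[289.96475033 266.44646735] [166.6343141 196.7909722]
[262.79593569 249.26414416] [173.29100334 176.52032352]
```

The picture shows the gripper standing off the short scraper; in the side view its tips are near pixels (270, 233) and (304, 252). I'll check these against the predicted tip positions with an overlay from closer in.

Run:
```python
from h import *
from scipy.spatial.transform import Rotation as R
o=ctrl.observe();M=R.from_quat(o['ee_rot']).as_matrix();out=[]
for n,(x0,y0,w,h) in dict(side=(225,215,110,110),top=(135,140,110,110)).items():
    im=ctrl.grab_frame(n);s=7 if n=="x" else 400/110
    c=cv2.resize(im[y0:y0+h,x0:x0+w],(400,400),interpolation=2)
    def dot(X,col):
        u=proj(n,X);p=(int((u[0]-x0+.5)*s),int((u[1]-y0+.5)*s));cv2.circle(c,p,3,col,-1)
    for y in(-.032,.032): dot(o['ee_pos']+M@[0,y,.019],(0,0,255))
    dot(o['ee_pos'],(255,0,255)); dot(o['ee_pos']+M@[0,0,.019],(255,255,0)); dot([.473,.273,.0556],(0,255,0))
    out.append(c)
cv2.imwrite("pics/g2.png",np.hstack(out))
```

```text
(no output)
```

View pics/g2.png

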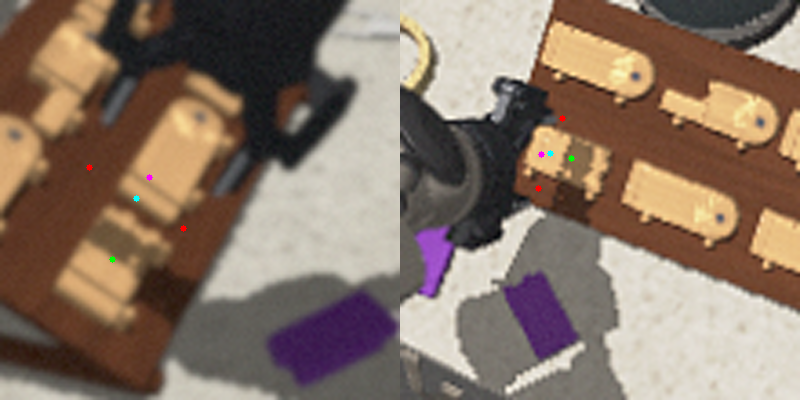

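Seen in the side view, the fingertips at crop (112, 120) and (225, 190) stand further back than the red predictions. I'll triangulate one tip to find the true overhang at this opening.

Run:
```python
from h import *
from scipy.spatial.transform import Rotation as R
o=ctrl.observe();M=R.from_quat(o['ee_rot']).as_matrix()
s=400/110
for a,b in[((152,118),(108,122)),((148,108),(108,122))]:
    X,g=tri(T(*a,s,135,140),T(*b,s,225,215));print(X,g,'tool',(M.T@(X-o['ee_pos'])).round(4))
# side-view pixels of tips if at given tool z
for z in(.019,.006,-.005,-.02):
    print(z,[((proj("side",o['ee_pos']+M@[x,y,z])-[225,215])*s).round() for x in(-.011,.011) for y in(.032,-.032)])
```

```text
[0.46958205 0.26981886 0.15269589] 0.0017694262861763298 tool [-0.0041  0.0354 -0.0133]
[0.47079922 0.27441315 0.1570608 ] 0.005588058692348959 tool [ 0.0004  0.0388 -0.0164]
0.019 [array([ 96., 154.]), array([189., 215.]), array([ 81., 176.]), array([175., 238.])]
0.006 [array([105., 140.]), array([199., 201.]), array([ 89., 161.]), array([185., 224.])]
-0.005 [array([112., 127.]), array([207., 189.]), array([ 97., 149.]), array([193., 212.])]
-0.02 [array([123., 110.]), array([218., 172.]), array([107., 132.]), array([205., 195.])]
```

Emit:
apply_moves([
  [0,-0.003,0.02,0],
  [0,-0.002,0.02,0],
  [0,-0.001,0.01,0],
  [0,0,0.005,0],
  [0,0,0,0],
])

```text
clock: 8.2
ee_pos: [0.4655, 0.2739, 0.0719]
ee_rot: [0.662, 0.708, 0.18, 0.167]
contact_force: [-0.3, -0.2, -0.9]
opening: 0.0644
grip_force: 0.0
```

```bash
python3 s.py .473 .273 .0556
python3 - <<'E'
from h import *
from scipy.spatial.transform import Rotation as R
o=ctrl.observe();M=R.from_quat(o['ee_rot']).as_matrix();out=[]
for n,(x0,y0,w,h) in dict(side=(225,225,100,100),top=(135,145,100,100)).items():
    im=ctrl.grab_frame(n);s=4
    c=cv2.resize(im[y0:y0+h,x0:x0+w],(400,400),interpolation=2)
    def dot(X,col):
        u=proj(n,X);p=(int((u[0]-x0+.5)*s),int((u[1]-y0+.5)*s));cv2.circle(c,p,2,col,-1)
    for y in(-.032,.032): dot(o['ee_pos']+M@[0,y,.019],(0,0,255))
    dot(o['ee_pos'],(255,0,255)); dot([.473,.273,.0556],(0,255,0))
    out.append(c)
cv2.imwrite("pics/g3.png",np.hstack(out))
E
```

```text
8.2 [ 0.514  0.411  2.067 -0.791  0.291  1.17 ] [0.4655 0.2739 0.0719] F [-0.3 -0.2 -0.9] 0.0643850998120131
tilt 28.5 az 4.1 y [0.877 0.057 0.477] x [-0.066  0.998  0.003] z [ 0.475  0.034 -0.879]
 rel tool [-0.0015 -0.0012  0.0178] rows 1
```

View pics/g3.png

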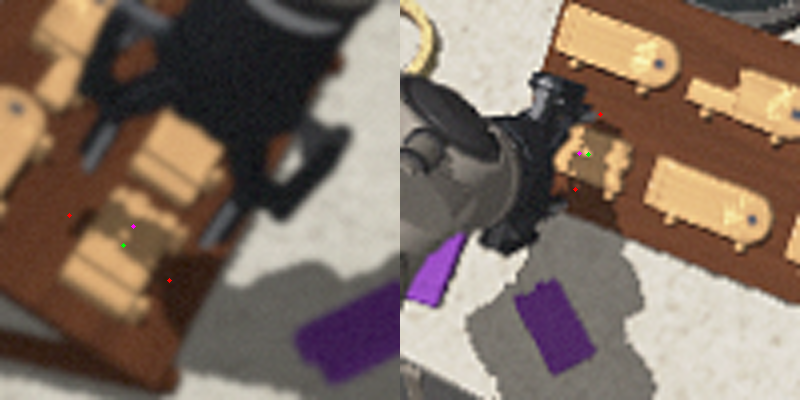

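The tips at side crop (88, 170) and (208, 243) still stand about 30 mm short of the scraper, and no force is felt. I'll creep on with force checks.

Emit:
apply_moves([
  [0,0,0.005,0],
  [0,0,0.005,0],
  [0,0,0,0],
])

```text
clock: 8.6
ee_pos: [0.4702, 0.2752, 0.0628]
ee_rot: [0.663, 0.708, 0.178, 0.167]
contact_force: [-0.1, 0.0, 0.7]
opening: 0.0648
grip_force: 0.0
```

```bash
python3 s.py .473 .273 .0556
```

```text
8.6 [ 0.512  0.436  2.059 -0.825  0.283  1.204] [0.4702 0.2752 0.0628] F [-0.1  0.   0.7] 0.06481573916295458
tilt 28.3 az 3.7 y [0.879 0.058 0.474] x [-0.065  0.998 -0.   ] z [ 0.473  0.03  -0.881]
 rel tool [-0.0023 -0.001   0.0076] rows 1
```

Emit:
apply_moves([
  [0,0,0.005,0],
  [0,0,0.005,0],
  [0,0,0,0],
])

```text
clock: 8.9
ee_pos: [0.475, 0.2772, 0.0559]
ee_rot: [0.664, 0.708, 0.175, 0.168]
contact_force: [-0.8, -0.3, -0.2]
opening: 0.0648
grip_force: 0.0
```

```bash
python3 s.py .473 .273 .0556
```

```text
8.9 [ 0.513  0.457  2.047 -0.845  0.283  1.227] [0.475  0.2772 0.0559] F [-0.8 -0.3 -0.2] 0.06476028690305265
tilt 28.1 az 3.1 y [0.88  0.058 0.471] x [-0.063  0.998 -0.005] z [ 0.47   0.025 -0.882]
 rel tool [-0.004  -0.0022 -0.0008] rows 1
```

Emit:
apply_moves([
  [-0.002,-0.001,0.005,0],
  [-0.002,-0.001,0.005,0],
  [-0.002,-0.001,0.003,0],
  [0,0,0,0],
])

```text
clock: 9.3
ee_pos: [0.479, 0.2747, 0.0479]
ee_rot: [0.665, 0.707, 0.17, 0.17]
contact_force: [0.7, -1.0, 0.6]
opening: 0.0647
grip_force: 0.0
```

```bash
python3 s.py .473 .273 .0556
```

```text
9.3 [ 0.509  0.478  2.041 -0.876  0.283  1.255] [0.479  0.2747 0.0479] F [ 0.7 -1.   0.6] 0.0647229880946849
tilt 27.8 az 1.8 y [0.882 0.058 0.467] x [-0.058  0.998 -0.014] z [ 0.467  0.015 -0.884]
 rel tool [-0.0014 -0.0018 -0.0097] rows 1
```

Emit:
apply_moves([
  [0,0,0,0],
  [0,0,0,0],
  [0,0,0,0],
  [0,0,0,0],
  [0,0,0,0],
], jaw=0.03, grip_force=30)

```text
clock: 9.8
ee_pos: [0.4804, 0.2753, 0.0495]
ee_rot: [0.665, 0.707, 0.172, 0.17]
contact_force: [5.1, -2.2, 4.7]
opening: 0.0299
grip_force: 3.5
```

```bash
python3 s.py .473 .273 .0556
```

```text
9.8 [ 0.509  0.476  2.039 -0.876  0.283  1.255] [0.4804 0.2753 0.0495] F [ 5.1 -2.2  4.7] 0.029925759603305454
tilt 28.0 az 2.0 y [0.881 0.057 0.47 ] x [-0.058  0.998 -0.012] z [ 0.47   0.017 -0.883]
 rel tool [-0.002  -0.0038 -0.0089] rows 1
```

Run:
```python
from h import *
from scipy.spatial.transform import Rotation as R
o=ctrl.observe();M=R.from_quat(o['ee_rot']).as_matrix();out=[]
for n,(x0,y0,w,h) in dict(side=(230,230,80,120),top=(140,130,80,120)).items():
    im=ctrl.grab_frame(n);s=5;cv2.imwrite(f"pics/f4_{n}.png",im)
    c=cv2.resize(im[y0:y0+h,x0:x0+w],(400,600),interpolation=2)
    def dot(X,col):
        u=proj(n,X);p=(int((u[0]-x0+.5)*s),int((u[1]-y0+.5)*s));cv2.circle(c,p,2,col,-1)
    for y in(-.015,.015): dot(o['ee_pos']+M@[0,y,.019],(0,0,255))
    dot(o['ee_pos'],(255,0,255)); dot([.473,.273,.0556],(0,255,0))
    out.append(c)
cv2.imwrite("pics/g4.png",np.hstack(out))
```

```text
(no output)
```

View pics/g4.png

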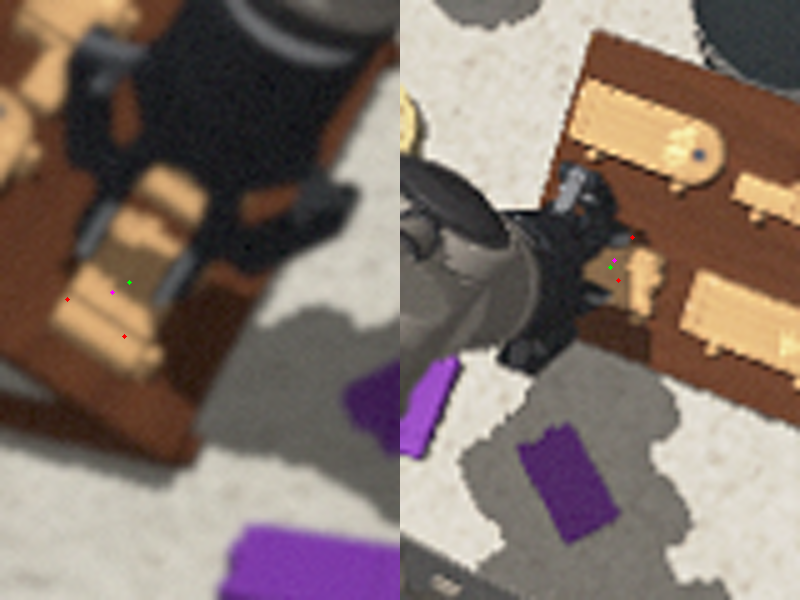

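The fingertips at side crop (88, 258) and (165, 298) have closed to 30 mm just above the scraper's top face. They really stand about 30 mm behind the nominal tip. I'll reopen, go 14 mm deeper and close again.

Emit:
apply_moves([
  [0,0,0,0],
  [0,0,0,0],
  [0,0,0,0],
], jaw=0.065)

```text
clock: 10.2
ee_pos: [0.4783, 0.2747, 0.0477]
ee_rot: [0.665, 0.707, 0.17, 0.17]
contact_force: [0.8, -0.6, 0.3]
opening: 0.0649
grip_force: 0.0
```

Emit:
apply_moves([
  [-0.001,-0.0015,0.005,0],
  [-0.001,-0.0015,0.005,0],
  [-0.001,-0.0015,0.005,0],
  [0,0,0,0],
])

```text
clock: 10.6
ee_pos: [0.4825, 0.2754, 0.0365]
ee_rot: [0.666, 0.707, 0.165, 0.172]
contact_force: [0.2, 0.2, -0.7]
opening: 0.065
grip_force: 0.0
```

```bash
python3 s.py .473 .273 .0556
```

```text
10.6 [ 0.512  0.507  2.031 -0.926  0.283  1.31 ] [0.4825 0.2754 0.0365] F [ 0.2  0.2 -0.7] 0.06497385289707178
tilt 27.6 az 0.6 y [0.885 0.058 0.463] x [-0.054  0.998 -0.023] z [ 0.463  0.005 -0.886]
 rel tool [-0.0023  0.0002 -0.0213] rows 1
```

Emit:
apply_moves([
  [0,0,0,0],
  [0,0,0,0],
  [0,0,0,0],
  [0,0,0,0],
  [0,0,0,0],
], jaw=0.03, grip_force=40)

```text
clock: 11.1
ee_pos: [0.4825, 0.2755, 0.0375]
ee_rot: [0.666, 0.707, 0.166, 0.172]
contact_force: [-3.9, -0.7, 4.8]
opening: 0.0393
grip_force: 40.9
```

```bash
python3 s.py .473 .273 .0556
```

```text
11.1 [ 0.513  0.505  2.032 -0.925  0.283  1.309] [0.4825 0.2755 0.0375] F [-3.9 -0.7  4.8] 0.03926259563454429
tilt 27.7 az 0.6 y [0.884 0.058 0.464] x [-0.054  0.998 -0.022] z [ 0.464  0.005 -0.886]
 rel tool [-0.0024 -0.0002 -0.0204] rows 1
```

Emit:
apply_moves([
  [0,0,-0.01,0],
  [0,0,-0.02,0],
  [0,0,-0.03,0],
  [0,0,-0.04,0],
  [0,0,-0.045,0],
], grip_force=60)

```text
clock: 11.6
ee_pos: [0.4143, 0.2744, 0.166]
ee_rot: [0.666, 0.707, 0.165, 0.171]
contact_force: [2.0, 0.4, 0.3]
opening: 0.038
grip_force: 62.0
```

```bash
python3 s.py .42 -.255 .19
```

```text
11.6 [ 0.6    0.189  2.023 -0.491  0.577  0.908] [0.4143 0.2744 0.166 ] F [2.  0.4 0.3] 0.037985871476153496
tilt 27.5 az 0.6 y [0.885 0.058 0.461] x [-0.053  0.998 -0.023] z [ 0.462  0.005 -0.887]
 rel tool [-0.5293 -0.0144 -0.0211] rows 11
```

Emit:
apply_moves([
  [-0.048,-0.0013,-0.002,0],
  [-0.048,-0.0013,-0.002,0],
  [-0.048,-0.0013,-0.002,0],
  [-0.048,-0.0013,-0.002,0],
  [-0.048,-0.0013,-0.002,0],
  [-0.048,-0.0013,-0.002,0],
  [-0.048,-0.0013,-0.002,0],
  [-0.048,-0.0013,-0.002,0],
  [-0.048,-0.0013,-0.002,0],
])

```text
clock: 12.5
ee_pos: [0.4194, -0.0876, 0.1811]
ee_rot: [0.667, 0.708, 0.161, 0.168]
contact_force: [1.4, 0.6, -0.5]
opening: 0.0382
grip_force: 62.1
```

```bash
python3 s.py .45 -.255 .10
```

```text
12.5 [-0.588 -0.017  2.201  0.46   0.61  -0.98 ] [ 0.4194 -0.0876  0.1811] F [ 1.4  0.6 -0.5] 0.03819477156648339
tilt 26.9 az 0.5 y [0.89  0.058 0.452] x [-0.054  0.998 -0.022] z [ 0.453  0.004 -0.892]
 rel tool [-0.1669 -0.0191  0.0854] rows 4
```

Emit:
apply_moves([
  [-0.042,-0.005,0,0],
  [-0.042,-0.005,0.01,0],
  [-0.042,-0.005,0.03,0],
  [-0.041,-0.004,0.03,0],
  [0,0,0.015,0],
  [0,0,0,0],
])

```text
clock: 13.1
ee_pos: [0.4486, -0.2518, 0.0991]
ee_rot: [0.669, 0.707, 0.161, 0.165]
contact_force: [-0.3, 1.0, -0.5]
opening: 0.0379
grip_force: 62.0
```

```bash
python3 s.py .4965 -.2595 .016
```

```text
13.1 [-0.894  0.33   2.067  0.722  0.566 -1.534] [ 0.4486 -0.2518  0.0991] F [-0.3  1.  -0.5] 0.037911165732359114
tilt 26.7 az 0.8 y [0.892 0.054 0.449] x [-0.051  0.999 -0.018] z [ 0.449  0.007 -0.893]
 rel tool [-0.0086  0.005   0.0957] rows 2
```

Emit:
apply_moves([
  [-0.003,0.001,0.03,0],
  [-0.003,0.002,0.03,0],
  [-0.002,0.001,0.02,0],
  [0,0.001,0.008,0],
  [0,0,0,0],
])

```text
clock: 13.6
ee_pos: [0.494, -0.258, 0.0255]
ee_rot: [0.667, 0.708, 0.161, 0.167]
contact_force: [-0.0, -0.8, 0.3]
opening: 0.0383
grip_force: 62.1
```

```bash
python3 s.py .4965 -.2595 .016
```

```text
13.6 [-0.821  0.53   2.028  0.952  0.422 -1.731] [ 0.494  -0.258   0.0255] F [-0.  -0.8  0.3] 0.03827098769488714
tilt 26.8 az 0.7 y [0.891 0.058 0.451] x [-0.054  0.998 -0.021] z [ 0.452  0.005 -0.892]
 rel tool [-0.0014 -0.0022  0.0096] rows 1
```

Emit:
apply_moves([
  [0,0,0.005,0],
  [0,0,0.004,0],
  [0,0,0,0],
])

```text
clock: 13.9
ee_pos: [0.498, -0.2589, 0.0177]
ee_rot: [0.668, 0.707, 0.161, 0.168]
contact_force: [-0.0, 0.9, 0.1]
opening: 0.0381
grip_force: 62.1
```

Emit:
apply_moves([
  [0,0,0,0],
  [0,0,0,0],
  [0,0,0,0],
  [0,0,0,0],
], jaw=0.056)

```text
clock: 14.3
ee_pos: [0.4979, -0.259, 0.0175]
ee_rot: [0.668, 0.707, 0.161, 0.168]
contact_force: [0.7, -0.8, 0.1]
opening: 0.0561
grip_force: 0.0
```

Emit:
apply_moves([
  [0,0,-0.02,0],
  [0,0,-0.03,0],
  [0,0,-0.045,0],
  [0,0,-0.045,0],
])

```text
clock: 14.7
ee_pos: [0.4335, -0.2591, 0.143]
ee_rot: [0.668, 0.707, 0.161, 0.167]
contact_force: [1.4, -0.7, 0.9]
opening: 0.0562
grip_force: 0.0
```

```bash
python3 s.py .45 .155 .22
python3 - <<'E'
from h import *
cv2.imwrite("pics/p5_side.png",ctrl.grab_frame("side"));cv2.imwrite("pics/p5_top.png",ctrl.grab_frame("top"))
E
```

```text
14.7 [-0.937  0.237  2.033  0.618  0.682 -1.444] [ 0.4335 -0.2591  0.143 ] F [ 1.4 -0.7  0.9] 0.056169805202421035
tilt 26.7 az 0.6 y [0.891 0.056 0.45 ] x [-0.052  0.998 -0.021] z [ 0.45   0.005 -0.893]
 rel tool [ 0.4109  0.0727 -0.0594] rows 9
```

Emit:
apply_moves([
  [0.0457,0.008,-0.0066,0],
  [0.0457,0.008,-0.0066,0],
  [0.0457,0.008,-0.0066,0],
  [0.0457,0.008,-0.0066,0],
  [0.0457,0.008,-0.0066,0],
  [0.0457,0.008,-0.0066,0],
  [0.0457,0.008,-0.0066,0],
  [0.0457,0.008,-0.0066,0],
  [0.0457,0.008,-0.0066,0],
], jaw=0.065)

```text
clock: 15.7
ee_pos: [0.4497, 0.1365, 0.2144]
ee_rot: [0.668, 0.708, 0.16, 0.166]
contact_force: [1.0, -1.2, -0.2]
opening: 0.0654
grip_force: 0.0
```

```bash
python3 s.py .5155 .152 .19
```

```text
15.7 [ 0.187  0.023  2.047 -0.137  0.617  0.222] [0.4497 0.1365 0.2144] F [ 1.  -1.2 -0.2] 0.06539829677820899
tilt 26.7 az 0.6 y [0.892 0.057 0.448] x [-0.053  0.998 -0.022] z [ 0.449  0.004 -0.894]
 rel tool [0.0125 0.0487 0.0515] rows 2
```

Emit:
apply_moves([
  [0.006,0.024,0.026,0],
  [0.006,0.024,0.026,0],
  [0,0,0,0],
])

```text
clock: 16.0
ee_pos: [0.5174, 0.1514, 0.1869]
ee_rot: [0.667, 0.709, 0.159, 0.165]
contact_force: [0.1, -0.4, 0.3]
opening: 0.0648
grip_force: 0.0
```

```bash
python3 s.py .5605 .152 .101
```

```text
16.0 [ 0.191  0.19   1.939 -0.15   0.561  0.239] [0.5174 0.1514 0.1869] F [ 0.1 -0.4  0.3] 0.06476301548603898
tilt 26.5 az 0.7 y [0.893 0.059 0.446] x [-0.056  0.998 -0.022] z [ 0.447  0.005 -0.895]
 rel tool [0.0001 0.0002 0.0961] rows 2
```

Emit:
apply_moves([
  [0,0,0.035,0],
  [0,0,0.035,0],
  [0,0,0.02,0],
  [0,0,0.01,0],
  [0,0,0.005,0],
  [0,0,0,0],
])

```text
clock: 16.6
ee_pos: [0.5625, 0.1502, 0.0954]
ee_rot: [0.668, 0.708, 0.16, 0.166]
contact_force: [-0.5, -0.3, 0.0]
opening: 0.0654
grip_force: 0.0
```

```bash
python3 s.py .5605 .152 .101
```

```text
16.6 [ 0.17   0.404  1.95  -0.219  0.335  0.302] [0.5625 0.1502 0.0954] F [-0.5 -0.3  0. ] 0.06540874604682588
tilt 26.6 az 0.6 y [0.892 0.057 0.448] x [-0.053  0.998 -0.022] z [ 0.448  0.004 -0.894]
 rel tool [ 0.0018  0.0008 -0.0059] rows 1
```

Emit:
apply_moves([
  [0.001,0,0.005,0],
  [0.001,0,0.005,0],
  [0,0,0.003,0],
  [0,0,0,0],
])

```text
clock: 17.0
ee_pos: [0.5684, 0.1524, 0.0836]
ee_rot: [0.668, 0.708, 0.16, 0.166]
contact_force: [0.2, 0.1, -0.1]
opening: 0.065
grip_force: 0.0
```

Emit:
apply_moves([
  [0,0,0,0],
  [0,0,0,0],
  [0,0,0,0],
  [0,0,0,0],
  [0,0,0,0],
], jaw=0.03, grip_force=50)

```text
clock: 17.5
ee_pos: [0.5681, 0.1526, 0.0842]
ee_rot: [0.668, 0.708, 0.16, 0.166]
contact_force: [-4.9, 1.1, 4.6]
opening: 0.0384
grip_force: 53.3
```

```bash
python3 s.py .5605 .152 .101
```

```text
17.5 [ 0.173  0.432  1.946 -0.238  0.312  0.324] [0.5681 0.1526 0.0842] F [-4.9  1.1  4.6] 0.038414122077109224
tilt 26.7 az 0.6 y [0.892 0.057 0.448] x [-0.053  0.998 -0.021] z [ 0.449  0.005 -0.894]
 rel tool [-0.0006  0.0008 -0.0184] rows 1
```

Emit:
apply_moves([
  [0,0,-0.01,0],
  [0,0,-0.02,0],
  [0,0,-0.03,0],
  [0,0,-0.04,0],
  [0,0,-0.045,0],
], grip_force=70)

```text
clock: 18.0
ee_pos: [0.502, 0.1514, 0.214]
ee_rot: [0.668, 0.708, 0.159, 0.166]
contact_force: [0.8, -0.3, -0.1]
opening: 0.0379
grip_force: 72.2
```

```bash
python3 s.py .42 -.345 .18
```

```text
18.0 [ 0.2    0.128  1.929 -0.143  0.633  0.237] [0.502  0.1514 0.214 ] F [ 0.8 -0.3 -0.1] 0.03786257249734131
tilt 26.5 az 0.5 y [0.893 0.057 0.446] x [-0.053  0.998 -0.022] z [ 0.447  0.004 -0.895]
 rel tool [-0.4905 -0.1168 -0.0083] rows 11
```

Emit:
apply_moves([
  [-0.0446,-0.0106,-0.0008,0],
  [-0.0446,-0.0106,-0.0008,0],
  [-0.0446,-0.0106,-0.0008,0],
  [-0.0446,-0.0106,-0.0008,0],
  [-0.0446,-0.0106,-0.0008,0],
  [-0.0446,-0.0106,-0.0008,0],
  [-0.0446,-0.0106,-0.0008,0],
  [-0.0446,-0.0106,-0.0008,0],
  [-0.0446,-0.0106,-0.0008,0],
  [-0.0446,-0.0106,-0.0008,0],
])

```text
clock: 19.0
ee_pos: [0.4281, -0.3015, 0.1831]
ee_rot: [0.668, 0.708, 0.16, 0.167]
contact_force: [1.0, -0.1, -0.6]
opening: 0.0374
grip_force: 72.2
```

```bash
python3 s.py .42 -.345 .1
```

```text
19.0 [-1.008  0.219  1.915  0.546  0.828 -1.405] [ 0.4281 -0.3015  0.1831] F [ 1.  -0.1 -0.6] 0.03743440009105903
tilt 26.7 az 0.5 y [0.892 0.057 0.449] x [-0.053  0.998 -0.022] z [ 0.45   0.004 -0.893]
 rel tool [-0.0411 -0.047   0.0704] rows 2
```

Emit:
apply_moves([
  [-0.014,-0.016,0.022,0],
  [-0.014,-0.016,0.022,0],
  [-0.013,-0.015,0.022,0],
  [0,0,0,0],
])

```text
clock: 19.4
ee_pos: [0.4175, -0.343, 0.1009]
ee_rot: [0.669, 0.707, 0.16, 0.164]
contact_force: [-0.0, 1.8, -0.6]
opening: 0.0374
grip_force: 72.1
```

```bash
python3 s.py .459 -.347 .0195
```

```text
19.4 [-1.079  0.39   1.951  0.671  0.693 -1.637] [ 0.4175 -0.343   0.1009] F [-0.   1.8 -0.6] 0.03742210123360302
tilt 26.5 az 1.0 y [0.893 0.054 0.446] x [-0.052  0.999 -0.017] z [ 0.447  0.008 -0.895]
 rel tool [-0.0047  0.0006  0.0913] rows 2
```

Emit:
apply_moves([
  [-0.002,0,0.035,0],
  [-0.002,0,0.03,0],
  [-0.001,0,0.015,0],
  [0,0,0.008,0],
  [0,0,0.003,0],
  [0,0,0,0],
])

```text
clock: 20.0
ee_pos: [0.4603, -0.3475, 0.0232]
ee_rot: [0.667, 0.708, 0.16, 0.167]
contact_force: [-0.2, -0.2, -1.0]
opening: 0.0374
grip_force: 72.2
```

```bash
python3 s.py .459 -.347 .0195
```

```text
20.0 [-1.003  0.573  1.932  0.844  0.535 -1.779] [ 0.4603 -0.3475  0.0232] F [-0.2 -0.2 -1. ] 0.03739751638439894
tilt 26.7 az 0.5 y [0.892 0.058 0.449] x [-0.054  0.998 -0.022] z [ 0.45   0.004 -0.893]
 rel tool [ 0.0007 -0.0028  0.0027] rows 1
```

Emit:
apply_moves([
  [0,-0.001,0.003,0],
  [0,0,0,0],
])

```text
clock: 20.2
ee_pos: [0.4604, -0.3478, 0.0197]
ee_rot: [0.668, 0.708, 0.16, 0.167]
contact_force: [-0.2, 0.5, -0.7]
opening: 0.0381
grip_force: 72.2
```

Emit:
apply_moves([
  [0,0,0,0],
  [0,0,0,0],
  [0,0,0,0],
  [0,0,0,0],
], jaw=0.056)

```text
clock: 20.6
ee_pos: [0.4604, -0.3477, 0.0192]
ee_rot: [0.668, 0.708, 0.16, 0.166]
contact_force: [1.3, -0.6, -0.8]
opening: 0.0562
grip_force: 0.0
```

Emit:
apply_moves([
  [0,0,-0.02,0],
  [0,0,-0.03,0],
  [0,0,-0.045,0],
  [0,0,-0.045,0],
  [0,-0.04,-0.02,0],
])

```text
clock: 21.1
ee_pos: [0.3543, -0.3532, 0.1492]
ee_rot: [0.666, 0.709, 0.158, 0.171]
contact_force: [-0.4, -1.0, -1.0]
opening: 0.0562
grip_force: 0.0
```

```bash
python3 s.py
python3 - <<'E'
from h import *
out=[]
for n,(x0,y0) in dict(side=(290,130),top=(300,180)).items():
    im=ctrl.grab_frame(n);cv2.imwrite(f"pics/p6_{n}.png",im)
    out.append(cv2.resize(im[y0:y0+(100 if n=="side" else 150),x0:x0+100],(400,400 if n=="side" else 600),interpolation=2))
out[0]=cv2.copyMakeBorder(out[0],0,200,0,0,cv2.BORDER_CONSTANT)
out[0][410:600]=cv2.resize(cv2.imread("pics/p6_side.png")[190:320,180:320],(204,190)).repeat(1,0)[:, :].astype(np.uint8)[:, np.linspace(0,203,400).astype(int)]
cv2.imwrite("pics/g6.png",np.hstack(out))
E
```

```text
21.1 [-1.229  0.262  1.975  0.612  0.833 -1.694] [ 0.3543 -0.3532  0.1492] F [-0.4 -1.  -1. ] 0.05622507022619305
tilt 26.9 az -0.4 y [0.89  0.064 0.451] x [-0.055  0.998 -0.032] z [ 0.452 -0.003 -0.892]
```

View pics/g6.png

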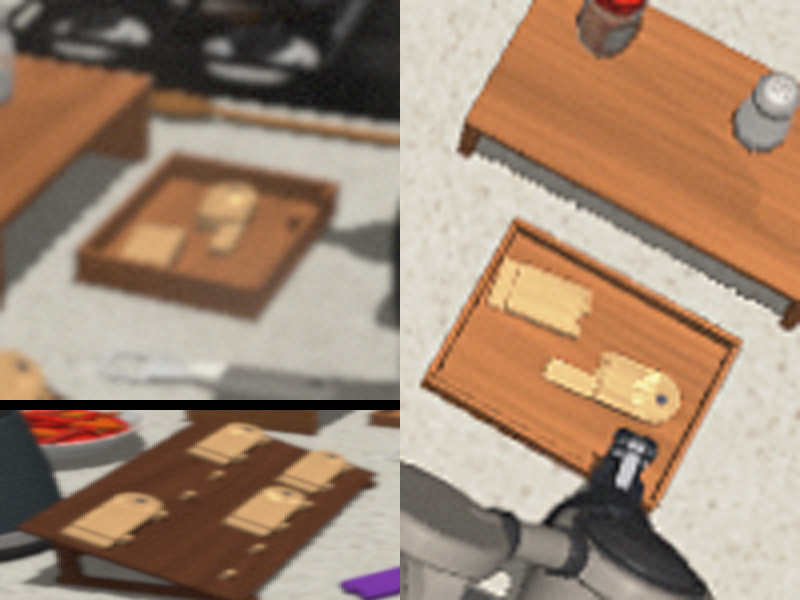

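Both damaged scrapers lie flat in the tray: the short one at top crop (540, 297), the chipped one at (615, 385). The tray rim corner at (515, 220) hasn't moved, and the four sound scrapers are undisturbed on the rack. Next I'll turn the jaws parallel to the tray's rear wall for the push.

Emit:
apply_moves([
  [0,0,0,8.1],
  [0,0,0,8.1],
  [0,0,0,8.1],
  [0,0,0,8.1],
  [0,0,0,8.1],
  [0,0,0,8.1],
], jaw=0.03)

```text
clock: 21.8
ee_pos: [0.3532, -0.3503, 0.1439]
ee_rot: [0.901, 0.368, 0.214, 0.085]
contact_force: [-0.1, -0.5, -0.5]
opening: 0.03
grip_force: 0.0
```

Emit:
apply_moves([
  [0,0,0,8.1],
  [0,0,0,8.1],
  [0,0,0,8.1],
  [0,0,0,8.1],
  [0,0,0,8.1],
  [0,0,0,8.1],
  [0,0,0,0],
])

```text
clock: 22.5
ee_pos: [0.3531, -0.3504, 0.1439]
ee_rot: [0.972, -0.033, 0.23, -0.011]
contact_force: [-1.2, -0.8, 0.5]
opening: 0.03
grip_force: 0.0
```

```bash
python3 s.py .325 -.299 .06
python3 - <<'E'
from h import *
t=np.array([atz("top",T(*q,4,300,180),.03) for q in[(115,218),(341,343)]])
print("tray front rim",t)
E
```

```text
22.5 [-1.229  0.27   1.981  0.613  0.83   0.004] [ 0.3531 -0.3504  0.1439] F [-1.2 -0.8  0.5] 0.030011013575273776
tilt 26.7 az 0.7 y [-0.06  -0.998 -0.036] x [ 0.892 -0.07   0.447] z [ 0.449  0.005 -0.894]
 rel tool [-0.0662 -0.0466  0.0626] rows 3
tray front rim [[ 0.53512813 -0.21413687  0.03      ]
 [ 0.52100998 -0.41176701  0.03      ]]
```

Emit:
apply_moves([
  [-0.022,-0.0155,0.021,0],
  [-0.022,-0.0155,0.021,0],
  [-0.022,-0.0155,0.021,0],
  [0,0,0,0],
])

```text
clock: 22.9
ee_pos: [0.3237, -0.2952, 0.0573]
ee_rot: [0.973, -0.032, 0.229, -0.014]
contact_force: [0.5, 0.1, 0.5]
opening: 0.03
grip_force: 0.0
```

```bash
python3 s.py .325 -.299 .004
```

```text
22.9 [-1.256  0.36   2.225  0.864  0.598 -0.357] [ 0.3237 -0.2952  0.0573] F [0.5 0.1 0.5] 0.029976568761596385
tilt 26.5 az 1.5 y [-0.056 -0.998 -0.041] x [ 0.893 -0.068  0.445] z [ 0.446  0.012 -0.895]
 rel tool [-0.0223  0.0059  0.0483] rows 2
```

Emit:
apply_moves([
  [-0.01,0.002,0.02,0],
  [-0.007,0.002,0.015,0],
  [-0.004,0.001,0.008,0],
  [-0.002,0,0.004,0],
  [0,0,0,0],
])

```text
clock: 23.4
ee_pos: [0.3259, -0.3035, 0.0078]
ee_rot: [0.972, -0.032, 0.231, -0.01]
contact_force: [0.1, 0.0, 0.2]
opening: 0.0299
grip_force: 0.0
```

```bash
python3 s.py .365 -.302 .004
```

```text
23.4 [-1.258  0.497  2.248  1.095  0.503 -0.626] [ 0.3259 -0.3035  0.0078] F [0.1 0.  0.2] 0.029948623615874564
tilt 26.7 az 0.5 y [-0.058 -0.998 -0.034] x [ 0.891 -0.067  0.448] z [ 0.449  0.004 -0.893]
 rel tool [ 0.033  -0.0037  0.0209] rows 1
```

Emit:
apply_moves([
  [0.015,-0.001,0.01,0],
  [0.012,-0.001,0.008,0],
  [0.006,0,0.003,0],
  [0.0045,0,0.0022,0],
  [0.0045,0,0.0022,0],
  [0.0045,0,0.0022,0],
  [0.0045,0,0.0022,0],
  [0.0045,0,0.0022,0],
])

```text
clock: 24.2
ee_pos: [0.389, -0.3045, 0.0038]
ee_rot: [0.973, -0.033, 0.23, -0.01]
contact_force: [-5.5, 0.8, 4.3]
opening: 0.0301
grip_force: 3.1
```

```bash
python3 s.py .56 -.312 .004
```

```text
24.2 [-1.097  0.537  2.153  1.089  0.469 -0.453] [ 0.389  -0.3045  0.0038] F [-5.5  0.8  4.3] 0.030079851114770503
tilt 26.6 az 0.5 y [-0.06  -0.998 -0.034] x [ 0.892 -0.069  0.447] z [ 0.448  0.004 -0.894]
 rel tool [ 0.1532 -0.0028  0.0764] rows 4
```

Emit:
apply_moves([
  [0.008,0,0.004,0],
  [0.008,0,0.004,0],
  [0.008,0,0.004,0],
  [0.008,0,0.004,0],
  [0.008,0,0.004,0],
  [0.008,0,0.004,0],
  [0.008,0,0.004,0],
  [0.008,0,0.004,0],
  [0.008,0,0.004,0],
  [0.004,0,0.002,0],
])

```text
clock: 25.2
ee_pos: [0.4742, -0.3092, 0.0038]
ee_rot: [0.973, -0.033, 0.23, -0.01]
contact_force: [-6.5, -0.4, 3.8]
opening: 0.0303
grip_force: 3.2
```

```bash
python3 s.py .56 -.312 .004
python3 - <<'E'
from h import *
im=ctrl.grab_frame("top");cv2.imwrite("pics/p7_top.png",im)
im=ctrl.grab_frame("side");cv2.imwrite("pics/p7_side.png",im)
# expected rim positions for tray at rear contact
E
```

```text
25.2 [-0.929  0.594  1.989  0.967  0.455 -0.153] [ 0.4742 -0.3092  0.0038] F [-6.5 -0.4  3.8] 0.030271306629957494
tilt 26.6 az 0.6 y [-0.059 -0.998 -0.035] x [ 0.892 -0.068  0.447] z [ 0.448  0.005 -0.894]
 rel tool [ 0.0769 -0.0023  0.0383] rows 2
```

Emit:
apply_moves([
  [0.008,0,0.004,0],
  [0.008,0,0.004,0],
  [0.008,0,0.004,0],
  [0.008,0,0.004,0],
  [0.008,0,0.004,0],
  [0.006,0,0.003,0],
  [0.003,0,0.0015,0],
  [0,0,0,0],
])

```text
clock: 26.1
ee_pos: [0.529, -0.3124, 0.0037]
ee_rot: [0.973, -0.033, 0.23, -0.01]
contact_force: [-0.3, -0.2, -0.3]
opening: 0.0302
grip_force: 0.1
```

```bash
python3 s.py .56 -.312 .004
python3 - <<'E'
from h import *
out=[]
for n,(x0,y0,w,h,W) in dict(side=(280,130,100,130,400),top=(295,190,100,130,400)).items():
    im=ctrl.grab_frame(n);cv2.imwrite(f"pics/p8_{n}.png",im)
    out.append(cv2.resize(im[y0:y0+h,x0:x0+w],(400,520),interpolation=2))
cv2.imwrite("pics/g8.png",np.hstack(out))
E
```

```text
26.1 [-0.843  0.638  1.87   0.86   0.462  0.046] [ 0.529  -0.3124  0.0037] F [-0.3 -0.2 -0.3] 0.030166044815219065
tilt 26.7 az 0.6 y [-0.059 -0.998 -0.035] x [ 0.892 -0.068  0.447] z [ 0.449  0.005 -0.894]
 rel tool [ 0.0278 -0.0023  0.0137] rows 1
```

View pics/g8.png

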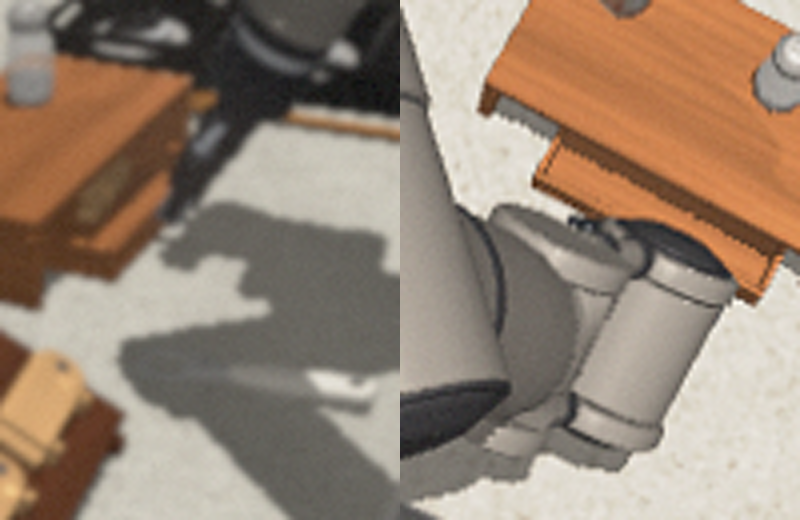

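The top view puts the tray's rear corners at (328, 235) and (384, 265), so it is square to within 0.01 rad and about 34 mm short of level. The side view shows the gripper leaning away from the shelf edge. I'll push the last 35 mm slowly.

Emit:
apply_moves([
  [0.0045,0,0.0022,0],
  [0.0045,0,0.0022,0],
  [0.0045,0,0.0022,0],
  [0.0045,0,0.0022,0],
  [0,0,0,0],
])

```text
clock: 26.7
ee_pos: [0.5496, -0.3138, 0.0041]
ee_rot: [0.972, -0.033, 0.231, -0.01]
contact_force: [0.7, 0.7, -1.4]
opening: 0.03
grip_force: 0.0
```

Emit:
apply_moves([
  [0.0045,0,0.0022,0],
  [0.0045,0,0.0022,0],
  [0.003,0,0.0015,0],
  [0.002,0,0.001,0],
  [0,0,0,0],
])

```text
clock: 27.2
ee_pos: [0.5648, -0.3146, 0.0041]
ee_rot: [0.972, -0.033, 0.23, -0.01]
contact_force: [-0.2, 0.7, -0.8]
opening: 0.0299
grip_force: 0.3
```

```bash
python3 s.py .565 -.3145 .004
```

```text
27.2 [-0.794  0.67   1.787  0.784  0.475  0.175] [ 0.5648 -0.3146  0.0041] F [-0.2  0.7 -0.8] 0.029922723742495577
tilt 26.7 az 0.6 y [-0.059 -0.998 -0.035] x [ 0.892 -0.068  0.448] z [ 0.449  0.005 -0.894]
 rel tool [ 0.0001 -0.0001  0.0002] rows 1
```

Emit:
apply_moves([
  [-0.009,0,-0.0045,0],
  [-0.018,0,-0.009,0],
  [-0.03,0,-0.015,0],
  [-0.03,0,-0.025,0],
  [-0.02,0,-0.04,0],
  [-0.02,0,-0.04,0],
  [-0.02,0,-0.04,0],
  [0,0,0,0],
])

```text
clock: 28.0
ee_pos: [0.3537, -0.3073, 0.0963]
ee_rot: [0.972, -0.034, 0.231, -0.007]
contact_force: [0.7, -0.5, -0.3]
opening: 0.0302
grip_force: 0.0
```

```bash
python3 s.py
python3 - <<'E'
from h import *
im=ctrl.grab_frame("top");cv2.imwrite("pics/p9.png",im);sd=ctrl.grab_frame("side")
ex=np.array([.9984,-.0558,0]);ey=np.array([.0558,.9984,0]);C=np.array([.6417,-.3036,0])
for nm,I in(("top",im),("side",sd)):
  for y in(-.10,-.06,.0,.06):
    row=[]
    for x in np.arange(-.12,-.055,.004):
        u=proj(nm,C+x*ex+y*ey+[0,0,.03]).astype(np.float32)
        b=cv2.getRectSubPix(I,(1,1),(float(u[0]),float(u[1])))[0,0]
        row.append(int(b[2])-int(b[0]))
    print(nm,y,row)
E
```

```text
28.0 [-1.186  0.3    2.132  0.745  0.663 -0.133] [ 0.3537 -0.3073  0.0963] F [ 0.7 -0.5 -0.3] 0.030181216924426917
tilt 26.8 az -0.2 y [-0.063 -0.998 -0.03 ] x [ 0.891 -0.069  0.45 ] z [ 0.451 -0.002 -0.893]
top -0.1 [16, 17, 21, 21, 19, 19, 18, 19, 19, 40, 66, 53, 56, 57, 58, 108, 130]
top -0.06 [22, 23, 20, 20, 17, 23, 17, 17, 16, 36, 61, 56, 61, 55, 55, 103, 130]
top 0.0 [18, 20, 22, 19, 18, 19, 18, 16, 19, 38, 63, 65, 76, 59, 57, 97, 114]
top 0.06 [16, 13, 13, 18, 18, 18, 18, 22, 22, 38, 63, 71, 87, 57, 53, 92, 118]
side -0.1 [15, 16, 17, 17, 18, 20, 27, 36, 40, 42, 45, 46, 45, 45, 46, 46, 45]
side -0.06 [17, 16, 17, 18, 17, 19, 26, 42, 49, 49, 49, 48, 44, 46, 45, 43, 41]
side 0.0 [17, 18, 17, 17, 16, 20, 25, 37, 48, 49, 50, 51, 49, 49, 49, 47, 45]
side 0.06 [16, 17, 16, 16, 17, 18, 25, 38, 51, 52, 53, 53, 53, 50, 49, 49, 46]
```

```bash
python3 -c "
from bench import ctrl
print(ctrl.sign_off())"
```

```text
the job is handed in; nothing more can be done
None
```

I handed the job in at about 28 s. Both damaged scrapers were flat in the tray when I last saw them, before the push. By my camera estimate the tray now stands square under the shelf with its front edge about level. I saw no sign of bumps; the four sound scrapers looked undisturbed in the picture taken before the push, and the hand-in gave no verdict.

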